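# Shut the board tester and start the test

### The arm

A 6-joint arm with a two-finger parallel gripper is mounted at the origin on the work surface. World frame = base frame: x ahead of the robot, y to its left, z up, the work surface at z = 0. Lengths are in m, angles in rad, forces in N, time in s.
With the tool pointing down it reaches from about 0.4 to 0.825 m from the base axis. Payload 7 kg.
Tool frame: the origin (TCP) lies on the front face of the gripper's body, between the roots of the fingers; the fingertips stand 66 mm ahead of it and the grasp point (between the pads) lies 47 mm ahead of it; z points along the fingers, y is the line along which they close (so a half turn about z gives the same grasp; the last joint's range is limited). The gripper opens to 88 mm and grips with 3 to 60 N. Pads are 19 mm wide; open, the fingers measure 130 mm over their backs; the gripper's body (78 mm by 193 mm) begins 47 mm behind the grasp point.
Start: joints at [-0.951, 0.359, 0.012, 0, -1.224, -0.288], TCP at [0.22, -0.638, 0.292] pointing down, gripper open.
Joint ranges: [-3.07, 3.07], [-1.43, 2.12], [-1.02, 1.25], [-3.03, 1.67], [-3.05, -0], [-3.03, 3.03]. Speed limits (rad/s): [2.39, 2.39, 3.01, 3.14, 3.14, 3.14].

### API

Orientations are given as [roll, pitch, yaw] about the fixed x, y, z axes, in that order (R = Rz(yaw) Ry(pitch) Rx(roll)).
In Python, from station import arm gives the robot as it stands. The module is installed in compiled form; this text tells all that it offers.
- The arm moves only by the tool move_arm, never from a script. Its argument "increments" is a list of rows, each an object of numbers: "jaw": the gripper command: -1 is shut, 1 is fully open, values between are in proportion; "dx", "dy", "dz": the shift along the tool's x, y, z in m; "twist": the turn about the tool's z in rad. A call has 1 to 12 rows; each row shifts and turns the commanded pose from where the row before left it, along the tool's axes as they then stand; what a row does not reach is not made up. A row lasts 1/12 s, in which the tool goes at most 41.7 mm and 7.16 degrees, less where a joint would pass 70% of its speed; a pose out of reach is approached as far as the arm can. A call is refused whole if a number of a shift passes 0.0417 or a number of a turn 0.125, either way. A call with a gripper value outside its range is refused whole. The fingers move at their own pace and stop on an object; "force" is the grip in N (left out, the last holds). Time passes only in rows, so rows that do not move let the fingers close. It gives the time, the measured TCP pose, the force, the opening and the grip force at its end, in the units of the state.
- arm.get_state(): the state, without advancing time (a new reading comes with each control period).
- arm.grab_frame(name): name is "scene" or "top" or "wrist"; returns the picture (420x560x3 uint8, blue, green, red); there is no depth.
- arm.camera_info(name): a dict with "K" (3x3 intrinsics, pixels), "extrinsics" (4x4, takes a point from camera to world coordinates). Camera axes: x right, y down, z forward; pixel columns grow to the right and rows downward; lengths in m; the calibration is good to about 2 mm. A picture is of the moment at which its call begins: read the wrist's pose just before it. camera_info takes no time and is no camera call; for the wrist camera it gives the pose at the moment of the call.
- arm.job_done(): hands the job in; it is judged then, once.
Trained networks look in the newest picture that a camera, given by its name, has taken for a name from the list of things; names that differ only in an ending like _2 or _b are one class to them, and where a whole thing is asked for, a point or a joint stands for the part that bears it (a point fixed in the world has none). Each returns a list of dicts, best first, with "score" (0 to 1); they miss things now and then, are a little off and sometimes report something else, mostly with a low value. They report only what shows in the picture. A call takes as long as a camera call. They do not tell look-alikes from the thing itself.
- arm.find_in(camera, name): "position" ([x, y, z] in m, in world coordinates, good to about 4 mm: the middle of the surface that is visible of it).
- arm.silhouettes(camera, name): "pixels" (420x560 bool, what is visible of it).
- arm.pinpoint(camera, name): "position" ([x, y, z] in m, in world coordinates, good to about 4 mm: a listed point, or the origin of a listed thing).
The state is a dict: "t": time; "q": joint angles; "qd": joint speeds; "joint_efforts": joint torques, N m; "eef_pos": TCP position; "ee_rot": TCP orientation; "force": force on the tool from outside, world axes, zero at the start; "moment": the same for the moment, N m; "width": finger opening in m; "gripper_force": force on a finger pad.
Only numpy, scipy, OpenCV 4.12 (cv2) and the standard library are available. Lean on these libraries where they do the work, as an engineer would, in place of code of your own. Each camera call takes 0.05 s, during which the arm holds its last target. There are 200 camera calls.

### The job

A circuit board is waiting in the open drawer of the bench tester. Using only the fingertips and gripping nothing, push the drawer smoothly and fully shut without slamming it, then press the green button all the way down to start the test, and let it come back up. Do not press the red button, and leave the cup, jar and spool where they stand.

Things in the scene. Friction and masses are not known exactly. Their poses are not given: they have to be found in the camera images.
- tester: fixed grey box on the bench, 220 deep (its x) x 200 wide (its y) x 130 mm high; origin: centre of its underside; its -x axis points out of the drawer side, towards the robot. Its top is flat and nothing on it stands above 135 mm
- drawer_face (a point): centre of the outer face of the drawer's yellow front panel, 77.5 mm above the bench; it moves with the drawer and has the tester's axes (-x points out of the panel, towards the robot). The panel is 170 wide x 85 high x 12 mm thick (35 to 120 mm above the bench), without a handle; an open tray with the green board fixed in it lies behind the panel
- drawer (a joint): how far the drawer is pulled out, m: 0 fully shut against its stop, 0.125 fully open. It slides along the tester's x axis with about 2 N of friction plus 8 N per m/s, and stays where it is left
- green_button_top (a point): centre of the top of the green push button, a disc 36 mm across facing up, on a grey post 66 x 66 mm and 70 mm high, fixed beside the tester (left or right); the point moves down with the button
- green_button (a joint): how far the green button is pressed, m: 0 up, 0.006 fully down (takes about 5 N); it springs back
- red_button_top (a point): centre of the top of the red push button, of the same make as the green one, on the other post of the same size
- red_button (a joint): how far the red button is pressed, m: 0 up, 0.006 fully down
- cup: loose white cup, 70 mm across, 85 mm high; origin: centre of its underside
- jar: loose amber jar with a black cap, 56 mm across, 60 mm high; origin: centre of its underside
- spool: loose steel-coloured spool standing on end, 60 mm across, 50 mm high; origin: centre of its underside
There are look-alikes about, which are no part of the job. What is shaped like the jar but yellow is not meant.

How it is judged:
By the outcome, as a careful person would: the job done as asked, in the order asked, and still so for the second after the job is handed in, with the robot touching nothing.
It also fails if it takes over 40 s, if anything falls off the work surface, if the arm or the gripper's body presses on something with over 40 N, if the wrist force passes 120 N, or if a joint passes its speed limit or range.

## Working session

There is one attempt and no reset: what is moved stays moved. The work goes in short steps, Python scripts to look and compute and a tool call to move; the robot and the scene stay as the last step left them, time stands still between calls to the robot, and variables do not carry over. Pictures are saved under pics/ and viewed, at most 10 in all, crops included, and the job is handed in when it is done.

Besides the shell and the picture viewer there is one more tool, called after "Request:" as name(argument=value, ...) on one line, values as JSON. move_arm: Moves the arm, as the interface text tells. Its arguments: {"type":"object","properties":{"increments":{"type":"array"},"force":{"type":"number"}},"required":["increments"]}

```bash
mkdir -p pics
python3 - <<'E'
from station import arm
import cv2,numpy as np
s=arm.get_state();print(s['t'],s['eef_pos'],s['ee_rot'],s['width'],s['force'])
for c in('scene','top'):
    im=arm.grab_frame(c);cv2.imwrite(f'pics/{c}0.png',im)
    for n in('tester','drawer_face','green_button_top','red_button_top','cup','jar','spool'):
        print(c,n,[(np.round(d['position'],4).tolist(),round(d['score'],2)) for d in arm.pinpoint(c,n)][:3])
a=cv2.imread('pics/scene0.png')
E
```

```text
0.0 [ 0.21973083 -0.63781989  0.29122002] [ 3.13991181e+00 -1.63668693e-04 -2.80990006e+00] 0.08785012877626693 [-0.14513119  0.30809059 -0.4826043 ]
scene tester [([0.7027, -0.0406, 0.0011], 0.57)]
scene drawer_face [([0.4711, -0.0224, 0.0725], 0.89)]
scene green_button_top [([0.6206, 0.1531, 0.0933], 0.67)]
scene red_button_top [([0.5656, -0.2158, 0.0961], 0.53)]
scene cup [([0.4676, 0.1704, 0.0025], 0.86)]
scene jar [([0.3162, -0.2986, -0.0011], 0.95), ([0.4242, -0.2056, 0.0002], 0.86)]
scene spool [([0.7426, 0.1219, 0.0012], 0.8)]
top tester [([0.4659, 0.1698, -0.0025], 0.71), ([0.7013, -0.0377, -0.0028], 0.59)]
top drawer_face [([0.4672, -0.0238, 0.078], 0.93)]
top green_button_top [([0.4679, -0.0227, 0.0797], 0.57), ([0.6208, 0.1525, 0.0922], 0.45)]
top red_button_top [([0.561, -0.215, 0.0889], 0.71)]
top cup [([0.4677, 0.1693, -0.0023], 0.6)]
top jar [([0.4204, -0.2022, -0.0001], 0.69), ([0.3148, -0.3015, -0.0012], 0.58)]
top spool [([0.7419, 0.1177, 0.0008], 0.65)]
```

View pics/scene0.png

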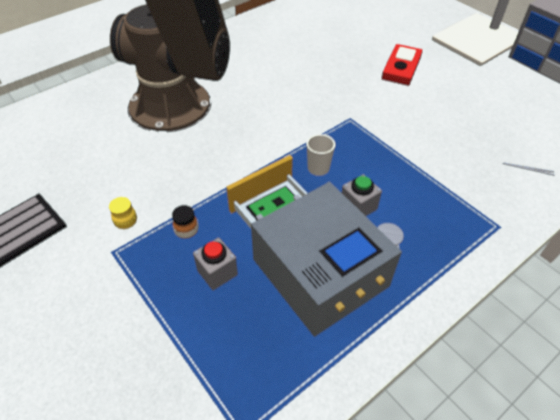

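View pics/top0.png

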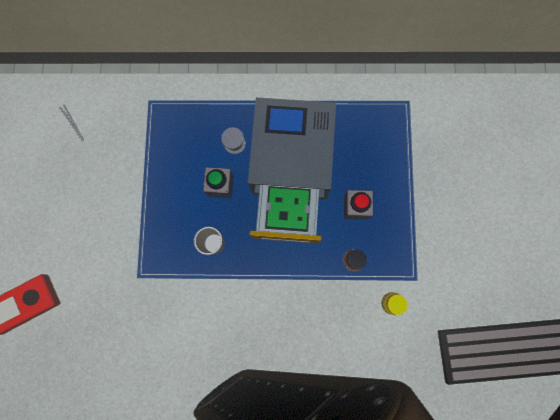

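The scene view shows the open drawer's yellow panel at about (262,183), the green button at (363,185), the red button at (213,252), the cup at (320,155) and the spool at (388,236). There are two jar shapes:
- **Real jar:** (184,220), amber with a black cap, which fits the description.
- **Look-alike:** (121,211), yellow.

The red meter at (403,64) is also a distractor. The top view agrees: panel edge (250,234)–(321,239), which gives a tester yaw of about −4°, the green button at (215,179) and the red at (361,202).

I'll turn the tool to match the tester, shut the fingers and travel high.

Request:
move_arm(increments=[{"jaw": -1, "twist": 0.1}, {"jaw": -1, "twist": 0.1}, {"jaw": -1, "twist": 0.1}, {"jaw": -1, "twist": 0.1}, {"jaw": -1, "dx": -0.008, "dy": 0.0315}, {"jaw": -1, "dx": -0.008, "dy": 0.0315}, {"jaw": -1, "dx": -0.008, "dy": 0.0315}, {"jaw": -1, "dx": -0.008, "dy": 0.0315}, {"jaw": -1, "dx": -0.008, "dy": 0.0315}, {"jaw": -1, "dx": -0.008, "dy": 0.0315}, {"jaw": -1, "dx": -0.008, "dy": 0.0315}, {"jaw": -1, "dx": -0.008, "dy": 0.0315}])

```text
$.increments[0]: bad value
```

Request:
move_arm(increments=[{"jaw": -1, "dx": -0.008, "dy": 0.0315}, {"jaw": -1, "dx": -0.008, "dy": 0.0315}, {"jaw": -1, "dx": -0.008, "dy": 0.0315}, {"jaw": -1, "dx": -0.008, "dy": 0.0315}, {"jaw": -1, "dx": -0.008, "dy": 0.0315}, {"jaw": -1, "dx": -0.008, "dy": 0.0315}, {"jaw": -1, "dx": -0.008, "dy": 0.0315}, {"jaw": -1, "dx": -0.008, "dy": 0.0315}, {"jaw": -1, "dx": -0.008, "dy": 0.0315}, {"jaw": -1, "dx": -0.008, "dy": 0.0315}, {"jaw": -1, "dx": -0.008, "dy": 0.0315}, {"jaw": -1}])

```text
$.increments[0]: bad value
```

Run:
```python
from station import arm
import cv2,numpy as np
s=arm.get_state();print(s['t'],s['eef_pos'],s['ee_rot'],s['width'],s['force'],s['q'])
im=arm.grab_frame('wrist');cv2.imwrite('pics/w1.png',im)
for n in('tester','drawer_face','green_button_top','red_button_top'):
    print(n,[(np.round(d['position'],4).tolist(),round(d['score'],2)) for d in arm.pinpoint('wrist',n)][:3])
```

```text
0.8 [ 0.21984131 -0.63815751  0.29215592] [ 3.14156835e+00  1.55876087e-05 -2.80983539e+00] 0.08754201373082067 [-1.0075736  -0.53149757 -0.08720422] [-9.50911721e-01  3.58589072e-01  1.18811750e-02 -2.32349208e-05
 -1.22410731e+00 -2.88119450e-01]
tester []
drawer_face []
green_button_top []
red_button_top []
```

View pics/w1.png

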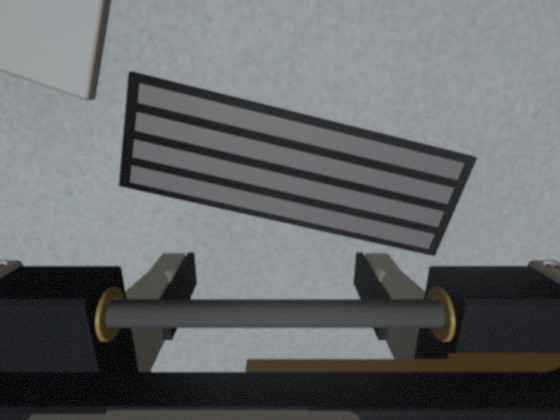

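The wrist view shows only the keyboard look-alike at about (300,165). The arm hasn't moved because both calls were refused, so I'll give every field in each row.

Request:
move_arm(increments=[{"jaw": -1, "dx": 0, "dy": 0, "dz": 0, "twist": 0.1}, {"jaw": -1, "dx": 0, "dy": 0, "dz": 0, "twist": 0.1}, {"jaw": -1, "dx": 0, "dy": 0, "dz": 0, "twist": 0.1}, {"jaw": -1, "dx": 0, "dy": 0, "dz": 0, "twist": 0.1}, {"jaw": -1, "dx": -0.008, "dy": 0.0315, "dz": 0, "twist": 0}, {"jaw": -1, "dx": -0.008, "dy": 0.0315, "dz": 0, "twist": 0}, {"jaw": -1, "dx": -0.008, "dy": 0.0315, "dz": 0, "twist": 0}, {"jaw": -1, "dx": -0.008, "dy": 0.0315, "dz": 0, "twist": 0}])

```text
t: 1.72
eef_pos: [0.2604, -0.5134, 0.2919]
ee_rot: [3.141, -0.0, 3.073]
force: [1.3, -0.1, 0.8]
width: 0.0401
gripper_force: 0.0
```

Request:
move_arm(increments=[{"jaw": -1, "dx": -0.0115, "dy": 0.0334, "dz": 0, "twist": 0}, {"jaw": -1, "dx": -0.0115, "dy": 0.0334, "dz": 0, "twist": 0}, {"jaw": -1, "dx": -0.0115, "dy": 0.0334, "dz": 0, "twist": 0}, {"jaw": -1, "dx": -0.0115, "dy": 0.0334, "dz": 0, "twist": 0}, {"jaw": -1, "dx": -0.0115, "dy": 0.0334, "dz": 0, "twist": 0}, {"jaw": -1, "dx": -0.0115, "dy": 0.0334, "dz": 0, "twist": 0}, {"jaw": -1, "dx": -0.0115, "dy": 0.0334, "dz": 0, "twist": 0}, {"jaw": -1, "dx": -0.0115, "dy": 0.0334, "dz": 0, "twist": 0}, {"jaw": -1, "dx": -0.0115, "dy": 0.0334, "dz": 0, "twist": 0}, {"jaw": -1, "dx": -0.0115, "dy": 0.0334, "dz": 0, "twist": 0}, {"jaw": -1, "dx": -0.0115, "dy": 0.0334, "dz": 0, "twist": 0}, {"jaw": -1, "dx": -0.0115, "dy": 0.0334, "dz": 0, "twist": 0}])

```text
t: 2.72
eef_pos: [0.4256, -0.1224, 0.2926]
ee_rot: [3.141, 0.001, 3.074]
force: [0.3, -0.5, -0.3]
width: 0.0007
gripper_force: 0.0
```

Request:
move_arm(increments=[{"jaw": -1, "dx": -0.001, "dy": 0.0334, "dz": 0, "twist": 0}, {"jaw": -1, "dx": -0.001, "dy": 0.0334, "dz": 0, "twist": 0}, {"jaw": -1, "dx": 0, "dy": 0.0334, "dz": 0, "twist": 0}, {"jaw": -1, "dx": 0, "dy": 0, "dz": 0, "twist": 0}])

```text
t: 3.05
eef_pos: [0.4348, -0.0203, 0.2926]
ee_rot: [3.141, 0.001, 3.077]
force: [-0.5, -0.1, 0.4]
width: 0.0001
gripper_force: 0.0
```

Run:
```python
from station import arm
import cv2,numpy as np
s=arm.get_state();print(s['t'],s['eef_pos'],s['ee_rot'],s['width'],s['force'],s['q'])
im=arm.grab_frame('wrist');cv2.imwrite('pics/w2.png',im)
for n in('tester','drawer_face','green_button_top','red_button_top'):
    print(n,[(np.round(d['position'],4).tolist(),round(d['score'],2)) for d in arm.pinpoint('wrist',n)][:3])
```

```text
3.05 [ 0.43484057 -0.02028768  0.29258357] [3.14050302e+00 1.48578273e-03 3.07711094e+00] 0.000110563284684669 [-0.51880822 -0.05292296  0.44767374] [ 4.09414361e-01 -5.07548771e-02 -4.83803990e-01 -3.21421661e-04
 -1.13592793e+00 -2.04455644e+00]
tester []
drawer_face []
green_button_top [([0.6231, 0.1547, 0.0906], 0.78)]
red_button_top [([0.5639, -0.2137, 0.092], 0.54)]
```

View pics/w2.png

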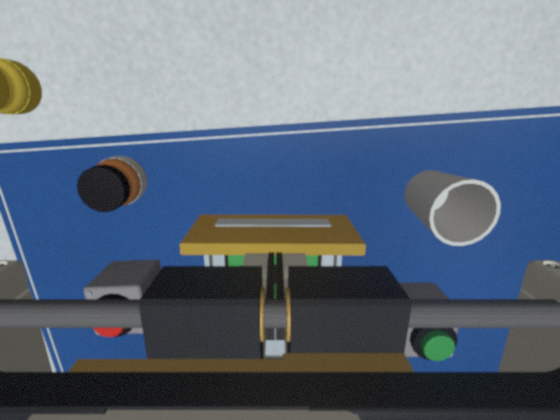

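The wrist view shows the panel's outer face at rows 215–245, columns 183–363. The green button is at (436,344), the red at (110,322), the cup at (455,210) and the amber jar at (108,187). Next I'll measure the panel's upper edge with the calibration.

Run:
```python
from station import arm
import numpy as np
c=arm.camera_info('wrist');K=np.array(c['K']);T=np.array(c['extrinsics'])
print('cam',T[:3,3].round(3))
def P(u,v,z):
    d=T[:3,:3]@np.linalg.solve(K,[u,v,1]);o=T[:3,3];return (o+d*(z-o[2])/d[2]).round(4)
for u,v,z in[(198,215,.035),(346,215,.035),(184,245,.12),(363,245,.12),(184,252,.12),(363,252,.12)]:print(u,v,P(u,v,z))
w=np.linalg.inv(T)@np.array([.4348,-.0203,.2266,1]);p=K@w[:3];print('tip px',p[:2]/p[2])
```

```text
cam [ 0.35  -0.019  0.385]
198 215 [ 0.4623 -0.1161  0.035 ]
346 215 [0.4742 0.0549 0.035 ]
184 245 [ 0.4625 -0.1093  0.12  ]
363 245 [0.4737 0.0522 0.12  ]
184 252 [ 0.4694 -0.1104  0.12  ]
363 252 [0.4807 0.0523 0.12  ]
tip px [283.48257783 268.17001218]
```

The panel's face is at x ≈ 0.468 and about 170 mm wide, which checks out. I'll descend in front of it.

Request:
move_arm(increments=[{"jaw": -1, "dx": 0, "dy": 0, "dz": 0.0275, "twist": 0}, {"jaw": -1, "dx": 0, "dy": 0, "dz": 0.0275, "twist": 0}, {"jaw": -1, "dx": 0, "dy": 0, "dz": 0.0275, "twist": 0}, {"jaw": -1, "dx": 0, "dy": 0, "dz": 0.0275, "twist": 0}, {"jaw": -1, "dx": 0, "dy": 0, "dz": 0.0275, "twist": 0}, {"jaw": -1, "dx": 0, "dy": 0, "dz": 0, "twist": 0}])

```text
t: 3.8
eef_pos: [0.4313, -0.0264, 0.1505]
ee_rot: [-3.139, -0.007, 3.07]
force: [-1.1, -0.9, 0.1]
width: 0.0008
gripper_force: 0.0
```

Request:
move_arm(increments=[{"jaw": -1, "dx": -0.003, "dy": 0, "dz": 0, "twist": 0}, {"jaw": -1, "dx": -0.003, "dy": 0, "dz": 0, "twist": 0}, {"jaw": -1, "dx": -0.003, "dy": 0, "dz": 0, "twist": 0}, {"jaw": -1, "dx": -0.003, "dy": 0, "dz": 0, "twist": 0}, {"jaw": -1, "dx": -0.003, "dy": 0, "dz": 0, "twist": 0}, {"jaw": -1, "dx": -0.003, "dy": 0, "dz": 0, "twist": 0}, {"jaw": -1, "dx": -0.003, "dy": 0, "dz": 0, "twist": 0}, {"jaw": -1, "dx": -0.003, "dy": 0, "dz": 0, "twist": 0}, {"jaw": -1, "dx": -0.003, "dy": 0, "dz": 0, "twist": 0}, {"jaw": -1, "dx": -0.003, "dy": 0, "dz": 0, "twist": 0}, {"jaw": -1, "dx": -0.003, "dy": 0, "dz": 0, "twist": 0}, {"jaw": -1, "dx": -0.003, "dy": 0, "dz": 0, "twist": 0}])

```text
t: 4.8
eef_pos: [0.4702, -0.0269, 0.1546]
ee_rot: [-3.141, -0.001, 3.073]
force: [-3.1, -0.1, 2.3]
width: 0.0
gripper_force: 1.1
```

Request:
move_arm(increments=[{"jaw": -1, "dx": -0.0035, "dy": 0, "dz": 0, "twist": 0}, {"jaw": -1, "dx": -0.0035, "dy": 0, "dz": 0, "twist": 0}, {"jaw": -1, "dx": -0.0035, "dy": 0, "dz": 0, "twist": 0}, {"jaw": -1, "dx": -0.0035, "dy": 0, "dz": 0, "twist": 0}, {"jaw": -1, "dx": -0.0035, "dy": 0, "dz": 0, "twist": 0}, {"jaw": -1, "dx": -0.0035, "dy": 0, "dz": 0, "twist": 0}, {"jaw": -1, "dx": -0.0035, "dy": 0, "dz": 0, "twist": 0}, {"jaw": -1, "dx": -0.0035, "dy": 0, "dz": 0, "twist": 0}, {"jaw": -1, "dx": -0.0035, "dy": 0, "dz": 0, "twist": 0}, {"jaw": -1, "dx": -0.0035, "dy": 0, "dz": 0, "twist": 0}, {"jaw": -1, "dx": -0.0035, "dy": 0, "dz": 0, "twist": 0}, {"jaw": -1, "dx": -0.0035, "dy": 0, "dz": 0, "twist": 0}])

```text
t: 5.8
eef_pos: [0.5123, -0.0297, 0.1546]
ee_rot: [-3.142, -0.0, 3.073]
force: [-2.9, -0.6, 0.9]
width: 0.0001
gripper_force: 1.2
```

Request:
move_arm(increments=[{"jaw": -1, "dx": -0.0035, "dy": 0, "dz": 0, "twist": 0}, {"jaw": -1, "dx": -0.0035, "dy": 0, "dz": 0, "twist": 0}, {"jaw": -1, "dx": -0.0035, "dy": 0, "dz": 0, "twist": 0}, {"jaw": -1, "dx": -0.0035, "dy": 0, "dz": 0, "twist": 0}, {"jaw": -1, "dx": -0.003, "dy": 0, "dz": 0, "twist": 0}, {"jaw": -1, "dx": -0.003, "dy": 0, "dz": 0, "twist": 0}, {"jaw": -1, "dx": -0.003, "dy": 0, "dz": 0, "twist": 0}, {"jaw": -1, "dx": -0.003, "dy": 0, "dz": 0, "twist": 0}, {"jaw": -1, "dx": -0.0025, "dy": 0, "dz": 0, "twist": 0}, {"jaw": -1, "dx": -0.0025, "dy": 0, "dz": 0, "twist": 0}, {"jaw": -1, "dx": -0.002, "dy": 0, "dz": 0, "twist": 0}, {"jaw": -1, "dx": -0.002, "dy": 0, "dz": 0, "twist": 0}])

```text
t: 6.8
eef_pos: [0.5471, -0.0321, 0.1546]
ee_rot: [-3.142, -0.0, 3.073]
force: [-2.6, -1.5, -1.1]
width: 0.0006
gripper_force: 1.1
```

Run:
```python
from station import arm
import cv2,numpy as np
s=arm.get_state();print(s['t'],s['eef_pos'],s['force'])
im=arm.grab_frame('top');cv2.imwrite('pics/top1.png',im)
for n in('drawer_face','tester','green_button_top'):
    print(n,[(np.round(d['position'],4).tolist(),round(d['score'],2)) for d in arm.pinpoint('top',n)][:3])
im=arm.grab_frame('scene');cv2.imwrite('pics/scene1.png',cv2.resize(im[130:340,180:460],None,fx=2.5,fy=2.5))
```

```text
6.8 [ 0.54707317 -0.03208564  0.15460361] [-2.5845415  -1.51071057 -1.06302855]
drawer_face []
tester []
green_button_top []
```

View pics/scene1.png

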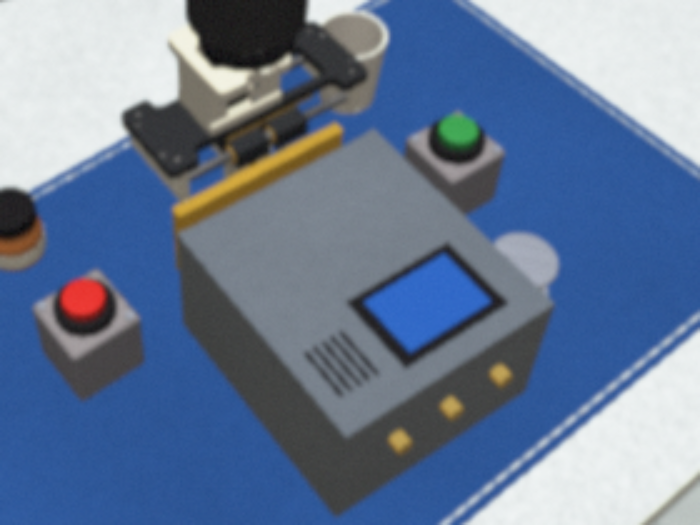

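The scene crop shows the yellow panel at (260,175) almost at the box, the gripper body clear above the tester, and the green button at (457,130) with nothing over it. I'll carry on more slowly and watch the force.

Request:
move_arm(increments=[{"jaw": -1, "dx": -0.002, "dy": 0, "dz": 0, "twist": 0}, {"jaw": -1, "dx": -0.002, "dy": 0, "dz": 0, "twist": 0}, {"jaw": -1, "dx": -0.0015, "dy": 0, "dz": 0, "twist": 0}, {"jaw": -1, "dx": -0.0015, "dy": 0, "dz": 0, "twist": 0}, {"jaw": -1, "dx": -0.0015, "dy": 0, "dz": 0, "twist": 0}, {"jaw": -1, "dx": -0.0015, "dy": 0, "dz": 0, "twist": 0}])

```text
t: 7.55
eef_pos: [0.5571, -0.0327, 0.1547]
ee_rot: [3.142, 0.0, 3.073]
force: [-2.1, 1.0, 0.7]
width: 0.0002
gripper_force: 1.1
```

Request:
move_arm(increments=[{"jaw": -1, "dx": -0.0015, "dy": 0, "dz": 0, "twist": 0}, {"jaw": -1, "dx": -0.0015, "dy": 0, "dz": 0, "twist": 0}, {"jaw": -1, "dx": -0.0015, "dy": 0, "dz": 0, "twist": 0}, {"jaw": -1, "dx": -0.0015, "dy": 0, "dz": 0, "twist": 0}])

```text
t: 7.88
eef_pos: [0.563, -0.0331, 0.1546]
ee_rot: [-3.142, -0.0, 3.073]
force: [-1.9, 0.9, 1.2]
width: 0.0005
gripper_force: 1.1
```

Request:
move_arm(increments=[{"jaw": -1, "dx": -0.0015, "dy": 0, "dz": 0, "twist": 0}, {"jaw": -1, "dx": -0.0015, "dy": 0, "dz": 0, "twist": 0}, {"jaw": -1, "dx": -0.0015, "dy": 0, "dz": 0, "twist": 0}, {"jaw": -1, "dx": -0.0015, "dy": 0, "dz": 0, "twist": 0}])

```text
t: 8.22
eef_pos: [0.5674, -0.0336, 0.1544]
ee_rot: [-3.141, -0.003, 3.073]
force: [-13.2, 5.2, 8.3]
width: 0.0007
gripper_force: 6.5
```

Request:
move_arm(increments=[{"jaw": -1, "dx": -0.0015, "dy": 0, "dz": 0, "twist": 0}, {"jaw": -1, "dx": -0.0015, "dy": 0, "dz": 0, "twist": 0}, {"jaw": -1, "dx": -0.0015, "dy": 0, "dz": 0, "twist": 0}])

```text
t: 8.47
eef_pos: [0.5679, -0.0339, 0.154]
ee_rot: [-3.141, -0.011, 3.072]
force: [-29.4, 11.1, 22.7]
width: 0.0007
gripper_force: 14.9
```

The force rose sharply at x = 0.568, so the drawer is against its stop. I'll back off and lift.

Request:
move_arm(increments=[{"jaw": -1, "dx": 0.003, "dy": 0, "dz": 0, "twist": 0}, {"jaw": -1, "dx": 0.005, "dy": 0, "dz": 0, "twist": 0}, {"jaw": -1, "dx": 0.012, "dy": 0, "dz": 0, "twist": 0}, {"jaw": -1, "dx": 0.02, "dy": 0, "dz": 0, "twist": 0}, {"jaw": -1, "dx": 0.01, "dy": 0, "dz": -0.02, "twist": 0}, {"jaw": -1, "dx": 0, "dy": 0, "dz": -0.035, "twist": 0}, {"jaw": -1, "dx": 0, "dy": 0, "dz": -0.035, "twist": 0}, {"jaw": -1, "dx": 0, "dy": 0, "dz": 0, "twist": 0}])

```text
t: 9.13
eef_pos: [0.5271, -0.0302, 0.2521]
ee_rot: [3.14, 0.012, 3.075]
force: [2.0, 0.4, 0.8]
width: 0.0002
gripper_force: 0.0
```

Run:
```python
from station import arm
import cv2,numpy as np
s=arm.get_state();print(s['t'],s['eef_pos'],s['ee_rot'],s['force'])
ims=[arm.grab_frame('scene')[130:340,170:450]]
for n in('drawer_face','green_button_top'):print([(np.round(d['position'],4).tolist(),round(d['score'],2)) for d in arm.pinpoint('scene',n)][:3])
arm.grab_frame('wrist')
ims+=[arm.grab_frame('wrist')[:,:]]
for n in('drawer_face','green_button_top'):print([(np.round(d['position'],4).tolist(),round(d['score'],2)) for d in arm.pinpoint('wrist',n)][:3])
a=cv2.resize(ims[0],(400,300));b=cv2.resize(ims[1],(400,300));cv2.imwrite('pics/c2.png',np.hstack([a,b]))
```

```text
9.1333 [ 0.52710469 -0.03022267  0.25206641] [3.1399002  0.01209585 3.07500421] [2.0473872  0.38320842 0.75069589]
[([0.5806, -0.0322, 0.0744], 0.64)]
[([0.6232, 0.1538, 0.091], 0.46)]
[([0.5779, -0.0333, 0.0789], 0.92), ([0.56, -0.2129, 0.0942], 0.74)]
[([0.624, 0.1568, 0.0911], 0.77)]
```

View pics/c2.png

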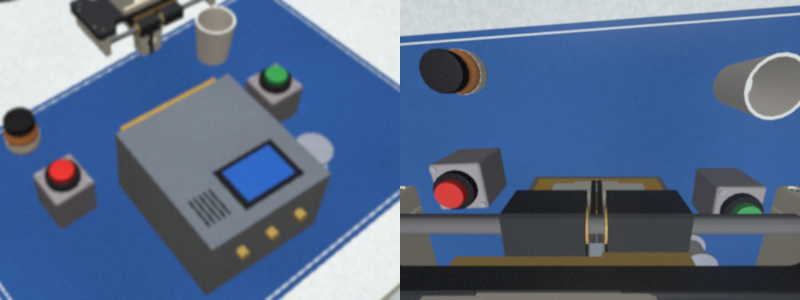

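The drawer is shut: in the left crop the yellow strip at (170,103) is flush, and the face reads x ≈ 0.579. The only green button is at (275,75) in that crop and (745,210) in the wrist half, and it fits the green disc on its grey post, at height 0.091. I'll move above it.

Request:
move_arm(increments=[{"jaw": -1, "dx": -0.0137, "dy": 0.0318, "dz": 0, "twist": 0}, {"jaw": -1, "dx": -0.0137, "dy": 0.0318, "dz": 0, "twist": 0}, {"jaw": -1, "dx": -0.0137, "dy": 0.0318, "dz": 0, "twist": 0}, {"jaw": -1, "dx": -0.0137, "dy": 0.0318, "dz": 0, "twist": 0}, {"jaw": -1, "dx": -0.0137, "dy": 0.0318, "dz": 0, "twist": 0}, {"jaw": -1, "dx": -0.0137, "dy": 0.0318, "dz": 0, "twist": 0}, {"jaw": -1, "dx": 0, "dy": 0, "dz": 0, "twist": 0}, {"jaw": -1, "dx": 0, "dy": 0, "dz": 0, "twist": 0}])

```text
t: 10.15
eef_pos: [0.6187, 0.1558, 0.2426]
ee_rot: [-3.14, -0.002, 3.075]
force: [-0.9, -0.6, -0.9]
width: 0.0003
gripper_force: 0.0
```

Run:
```python
from station import arm
import cv2,numpy as np
s=arm.get_state();print(s['t'],s['eef_pos'],s['ee_rot'],s['force'])
for c in('wrist','top','scene'):
    arm.grab_frame(c)
    print(c,[(np.round(d['position'],4).tolist(),round(d['score'],2)) for d in arm.pinpoint(c,'green_button_top')][:3])
```

```text
10.15 [0.61874405 0.15579817 0.24263204] [-3.13997933e+00 -2.29204625e-03  3.07523152e+00] [-0.9056037  -0.61995251 -0.93908716]
wrist [([0.6241, 0.1533, 0.0927], 0.74)]
top [([0.6209, 0.1523, 0.0957], 0.39)]
scene [([0.6225, 0.1519, 0.0926], 0.64), ([0.6993, -0.0398, 0.0069], 0.63)]
```

Request:
move_arm(increments=[{"jaw": -1, "dx": -0.004, "dy": -0.002, "dz": 0.02, "twist": 0}, {"jaw": -1, "dx": 0, "dy": 0, "dz": 0.025, "twist": 0}, {"jaw": -1, "dx": 0, "dy": 0, "dz": 0.02, "twist": 0}, {"jaw": -1, "dx": 0, "dy": 0, "dz": 0.008, "twist": 0}, {"jaw": -1, "dx": 0, "dy": 0, "dz": 0, "twist": 0}, {"jaw": -1, "dx": 0, "dy": 0, "dz": 0, "twist": 0}])

```text
t: 10.95
eef_pos: [0.6226, 0.1517, 0.1723]
ee_rot: [-3.141, 0.0, 3.073]
force: [0.3, -0.5, 1.2]
width: 0.0004
gripper_force: 0.0
```

Request:
move_arm(increments=[{"jaw": -1, "dx": 0, "dy": 0, "dz": 0.002, "twist": 0}, {"jaw": -1, "dx": 0, "dy": 0, "dz": 0.002, "twist": 0}, {"jaw": -1, "dx": 0, "dy": 0, "dz": 0.002, "twist": 0}, {"jaw": -1, "dx": 0, "dy": 0, "dz": 0.002, "twist": 0}, {"jaw": -1, "dx": 0, "dy": 0, "dz": 0.002, "twist": 0}, {"jaw": -1, "dx": 0, "dy": 0, "dz": 0.002, "twist": 0}])

```text
t: 11.45
eef_pos: [0.6224, 0.1521, 0.1597]
ee_rot: [3.141, 0.0, 3.074]
force: [0.4, -0.2, -0.6]
width: 0.0008
gripper_force: 0.0
```

Request:
move_arm(increments=[{"jaw": -1, "dx": 0, "dy": 0, "dz": 0.0015, "twist": 0}, {"jaw": -1, "dx": 0, "dy": 0, "dz": 0.0015, "twist": 0}, {"jaw": -1, "dx": 0, "dy": 0, "dz": 0.0015, "twist": 0}])

```text
t: 11.7
eef_pos: [0.6223, 0.152, 0.1552]
ee_rot: [-3.141, -0.0, 3.073]
force: [-1.4, 0.9, 2.7]
width: 0.0005
gripper_force: 1.5
```

Request:
move_arm(increments=[{"jaw": -1, "dx": 0, "dy": 0, "dz": 0.0015, "twist": 0}, {"jaw": -1, "dx": 0, "dy": 0, "dz": 0.0015, "twist": 0}])

```text
t: 11.87
eef_pos: [0.6223, 0.152, 0.1523]
ee_rot: [-3.142, 0.0, 3.073]
force: [-2.3, 0.6, 4.0]
width: 0.0003
gripper_force: 2.3
```

Request:
move_arm(increments=[{"jaw": -1, "dx": 0, "dy": 0, "dz": 0.001, "twist": 0}, {"jaw": -1, "dx": 0, "dy": 0, "dz": 0.001, "twist": 0}])

```text
t: 12.03
eef_pos: [0.6224, 0.1521, 0.1516]
ee_rot: [-3.141, 0.001, 3.074]
force: [-8.8, 0.5, 21.3]
width: 0.0006
gripper_force: 10.3
```

The force jumped from 4 to 21 N at z = 0.1516, so the button is fully down. I'll hold it briefly, then lift straight up and clear.

Request:
move_arm(increments=[{"jaw": -1, "dx": 0, "dy": 0, "dz": 0, "twist": 0}, {"jaw": -1, "dx": 0, "dy": 0, "dz": 0, "twist": 0}, {"jaw": -1, "dx": 0, "dy": 0, "dz": -0.003, "twist": 0}, {"jaw": -1, "dx": 0, "dy": 0, "dz": -0.005, "twist": 0}, {"jaw": -1, "dx": 0, "dy": 0, "dz": -0.01, "twist": 0}, {"jaw": -1, "dx": 0, "dy": 0, "dz": -0.025, "twist": 0}, {"jaw": -1, "dx": 0, "dy": 0, "dz": -0.035, "twist": 0}, {"jaw": -1, "dx": 0, "dy": 0, "dz": -0.035, "twist": 0}, {"jaw": -1, "dx": 0, "dy": 0, "dz": -0.02, "twist": 0}, {"jaw": -1, "dx": 0, "dy": 0, "dz": 0, "twist": 0}, {"jaw": -1, "dx": 0, "dy": 0, "dz": 0, "twist": 0}])

```text
t: 12.95
eef_pos: [0.6228, 0.1523, 0.2852]
ee_rot: [3.14, 0.003, 3.073]
force: [-0.0, 0.3, -0.9]
width: 0.0005
gripper_force: 0.0
```

Run:
```python
from station import arm
import cv2,numpy as np
s=arm.get_state();print(s['t'],s['eef_pos'],s['force'])
im=arm.grab_frame('scene')
for n in('drawer_face','green_button_top','red_button_top','cup','jar','spool'):print(n,[(np.round(d['position'],4).tolist(),round(d['score'],2)) for d in arm.pinpoint('scene',n)][:2])
cv2.imwrite('pics/s3.png',cv2.resize(im[100:340,100:420],(800,600)))
```

```text
12.95 [0.62283777 0.15229435 0.28520283] [-0.0280804   0.27665938 -0.92196226]
drawer_face [([0.5833, -0.0296, 0.0736], 0.51), ([0.4676, 0.1687, 0.001], 0.38)]
green_button_top [([0.622, 0.1507, 0.0929], 0.48)]
red_button_top [([0.5652, -0.2145, 0.0942], 0.51)]
cup [([0.4675, 0.1693, 0.0046], 0.84)]
jar [([0.423, -0.2043, -0.0012], 0.78), ([0.3116, -0.2965, 0.0013], 0.62)]
spool [([0.7409, 0.1241, 0.0008], 0.63)]
```

View pics/s3.png

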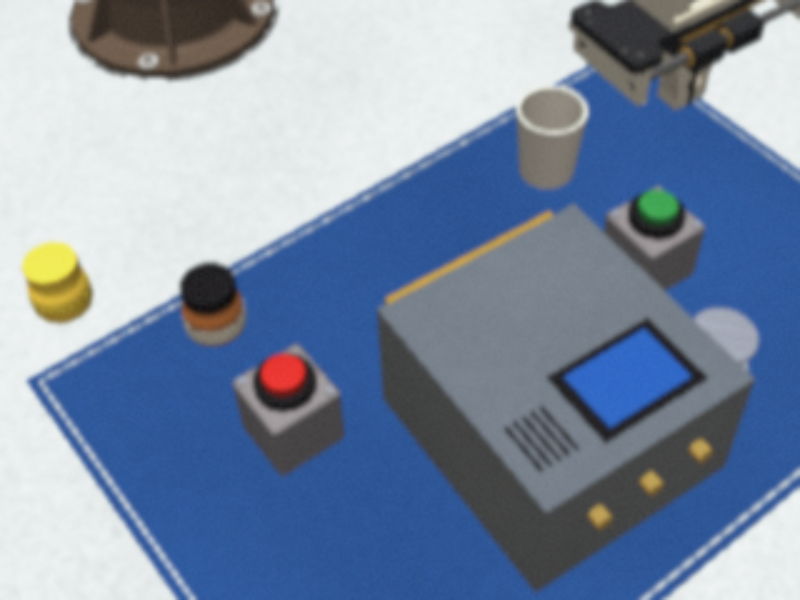

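The crop shows the drawer shut, with its thin strip at (470,257), and the green button back up at (657,207). The cup (550,135), jar (210,300) and spool (725,335) are where they were, and the arm is clear of everything.

```bash
python3 -c "
from station import arm
print(arm.job_done())"
```

```text
the job is handed in; nothing more can be done
None
```

The drawer is fully shut without slamming, the green button was pressed all the way down and came back up, the red button, cup, jar and spool were left alone, and the job is handed in.

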